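# Put the ratchet away in the tool drawer

## Robot

A 6-joint arm with a two-finger parallel gripper is mounted at the origin on a cart in front of the work surface, level with it; the furniture and walls round the work are solid. World frame = base frame: x ahead of the robot, y to its left, z up, the work surface at z = 0. Lengths are in m, angles in degrees, forces in N, time in s.
With the tool pointing down it reaches from about 0.35 to 0.875 m from the base axis. Payload 4.2 kg.
Tool frame: the origin (TCP) lies at the centre of the arm's flange, where the gripper is bolted on; the fingertips stand 182 mm ahead of it and the grasp point (between the pads) lies 164 mm ahead of it (r.nose_length is the distance from the TCP to the fingertips, in m); z points along the fingers, y is the line along which they close (so a half turn about z gives the same grasp; the last joint's range is limited). The gripper opens to 87 mm and grips with 3 to 60 N. Pads are 19 mm wide; open, the fingers measure 117 mm over their backs; the gripper's body (75 mm by 190 mm) begins 51 mm behind the grasp point.
Start: joints at [83.171, 22.042, 0.453, 0, -68.411, -14.817], TCP at [0.231, 0.581, 0.405] pointing down, gripper open.
Joint ranges: [-179.83, 179.83], [-69.29, 118.12], [-61.27, 80.66], [-181.25, 117.63], [-171.15, -9.14], [-177.46, 177.46]. Speed limits (degrees/s): [159.86, 159.86, 180, 180, 180, 180].

## Interface

Orientations are given as a 3x3 rotation matrix whose columns are the frame's x, y, z axes.
In Python, from station import r, vision gives the robot as it stands. The module is installed in compiled form; this text tells all that it offers.
- The arm moves only by the shell command python3 -m creep 'ROWS'. ROWS is JSON, a list of rows, each a list of 7 numbers: the opening, from -1 (shut) to 1 (fully open), then the shift along the tool's x, y, z in mm, then the turn, a rotation vector about the tool's x, y, z in degrees. A call has 1 to 8 rows; each row is the pose to reach, as a shift and turn from the pose commanded when the call began, along the tool's axes at that moment; what a row does not reach only later rows make up. A row lasts 1/12 s, in which the tool goes at most 41.7 mm and 7.16 degrees, less where a joint would pass 70% of its speed; a pose out of reach is approached as far as the arm can. A call with a gripper value outside its range is refused whole. The fingers move at their own pace and stop on an object; the grip force is fixed at half the most. Time passes only in rows, so rows that repeat a pose let the fingers close. It gives the time, the measured TCP pose, the force, the opening and the grip force at its end, in the units of the state.
- r.sense(): the state, without advancing time (a new reading comes with each control period).
- vision.capture(name): name is "side" or "top" or "wrist"; returns (picture, depth): 400x640x3 uint8, red, green, blue; 400x640 float32, m along the optical axis (not along the pixel's ray), 0 where there is no reading.
- vision.camera_model(name): a dict with "vertical_fov" (degrees; the focal length in pixels is half the picture's height over the tangent of half this angle, whatever the lens; pixels are square), "cx", "cy" (the principal point, pixels), "distortion" ([k1, k2, p1, p2, k3] as OpenCV has them; the pictures are not rectified), "extrinsics" (4x4, takes a point from camera to world coordinates); the wrist camera has in their place "mount" (4x4, takes a point from camera to tool coordinates, whose origin is the TCP and whose axes are the flange's). Camera axes: x right, y down, z forward; pixel columns grow to the right and rows downward; lengths in m; the calibration is good to about 2 mm. A picture is of the moment at which its call begins: read the wrist's pose just before it. camera_model takes no time and is no camera call.
- r.finish_job(): hands the job in; it is judged then, once.
Trained networks look in the newest picture that a camera, given by its name, has taken for a name from the list of things; names that differ only in an ending like _2 or _b are one class to them, and where a whole thing is asked for, a point or a joint stands for the part that bears it (a point fixed in the world has none). Each returns a list of dicts, best first, with "conf" (0 to 1); they miss things now and then, are a little off and sometimes report something else, mostly with a low value. They report only what shows in the picture. A call takes as long as a camera call.
- vision.find_in(camera, thing): "uv" ([column, row] in pixels, amid what is visible of it).
- vision.cut_out(camera, thing): "region" (400x640 bool, what is visible of it) and "uv" ([column, row] in pixels, amid what is visible of it).
The state is a dict: "time_s": time; "joints": joint angles; "joint_velocities": joint speeds; "effort": joint torques, N m; "tcp_pos": TCP position; "ee_rot": TCP orientation; "wrist_force": force on the tool from outside, world axes, zero at the start; "moment": the same for the moment, N m; "gripper_width": opening from 0.0 (shut) to 1.0 (fully open); "gripper_force": force on a finger pad.
Only numpy, scipy, OpenCV 4.12 (cv2) and the standard library are available. Lean on these libraries where they do the work, as an engineer would, in place of code of your own. Each camera call takes 0.05 s, during which the arm holds its last target. There are 200 camera calls.

## Task

Hook the part-open drawer of the low blue tool chest out almost as far as it goes, lay the ratchet gently and flat inside it, same side up as it lies now, then slide the drawer fully shut without slamming it. Leave the tin where it stands.

Things in the scene. Friction and masses are not known exactly. Their poses are not given: they have to be found in the camera images.
- chest: low blue one-drawer steel tool chest fixed to the bench, 200 mm deep (x) x 300 wide (y) x 90 high. Origin: centre of its underside, on the bench; x points from the drawer front into the chest (away from the robot, which the drawer roughly faces), y to the left, z up. The open mouth is the plane x = -0.100; the underside of its top is at z = 0.082. A roll of tape, 19 mm high, is fixed on the rear half of its top
- drawer (a joint): how far the drawer is out, in m: 0 fully shut, 0.16 at its stop (it slides along the chest's -x). It starts part open. It moves stiffly (about 3 N) and stays where it is left
- drawer_floor (a point): centre of the drawer's inner floor, 18 mm above the bench; same axes as the chest, at the chest's origin in x and y when shut. Inside, the tray reaches from x = -0.101 (inner face of the front panel) to +0.087 and y = -0.135 to +0.135; its side walls are 40 mm high. What stands out of the chest, open from above, is the part next to the front panel
- front_top (a point): middle of the top edge of the drawer's front panel, 79 mm above the bench; same axes as the chest. The panel is blue, 12 mm thick (6 mm each side of this point), 296 mm wide, 68 mm high; it has no handle: reach over it and hook it from behind, and push on its outer face (a small label frame there stands out 2 mm) to shut it. Shut, its inner face is 1 mm in front of the chest's mouth
- ratchet: steel ratchet wrench, 225 mm long, flat on the bench, 0.25 to 0.52 kg. Origin: mid-length, at the underside; z up. Its length runs at +0.38 rad (counter-clockwise from above) from its x axis: that way the thick grip (27 mm round, end 111 mm out), the other way the round head (35 across, 22 high, centre 96 mm out). The slim shaft between (-74 to +26 mm, 15 mm wide, axis 11 mm up) balances near the origin: grasp there
- grease_tin: closed grey metal tin, 66 mm across, 46 mm high, standing on the bench: leave it. It and the ratchet may change places. Origin: centre of its underside, z up

How it is judged:
By the outcome, as a careful person would: the job done as asked, in the order asked, and still so for the second after the job is handed in, with the robot touching nothing.
It also fails if it takes over 69 s, if anything falls off the work surface, if the arm or the gripper's body presses on something with over 40 N, if the wrist force passes 120 N, or if a joint passes its speed limit or range.

## Working session

There is one attempt and no reset: what is moved stays moved. The work goes in short steps, Python scripts to look and compute and a shell command to move; the robot and the scene stay as the last step left them, time stands still between calls to the robot, and variables do not carry over. Pictures are saved under pics/ and viewed, at most 10 in all, crops included, and the job is handed in when it is done.

```bash
mkdir -p pics
cat > h.py <<'E'
import numpy as np, cv2
from station import r, vision
def K(n):
    m=vision.camera_model(n); f=200/np.tan(np.radians(m["vertical_fov"]/2))
    return m,np.array([[f,0,m["cx"]],[0,f,m["cy"]],[0,0,1]]),np.array(m["distortion"],float)
def T(n,s=None):
    m=vision.camera_model(n)
    if n!="wrist": return np.array(m["extrinsics"])
    s=s or r.sense(); t=np.eye(4); t[:3,:3]=s["ee_rot"]; t[:3,3]=s["tcp_pos"]; return t@np.array(m["mount"])
def cloud(n,depth,Tm):
    m,k,d=K(n); v,u=np.mgrid[:400,:640]
    p=cv2.undistortPoints(np.stack([u,v],-1).reshape(-1,1,2).astype(float),k,d).reshape(400,640,2)
    c=np.dstack([p*depth[...,None],depth]); return c@Tm[:3,:3].T+Tm[:3,3]
def shot(n):
    Tm=T(n); a,b=vision.capture(n); return a,b,cloud(n,b,Tm)
E
python3 - <<'E'
from h import *
ims=[]
for n in("top","side"):
    a,b,c=shot(n); np.save(n+".npy",c); cv2.imwrite(f"pics/{n}0.png",a[...,::-1]); 
    for t in("chest","drawer","ratchet","grease_tin"):
        for d in vision.cut_out(n,t)[:2]:
            p=c[d["region"]&(b>0)]
            print(n,t,round(d["conf"],2),np.round(d["uv"]),len(p),np.median(p,0).round(3),np.percentile(p,2,0).round(3),np.percentile(p,98,0).round(3))
            np.save(f"{n}_{t}.npy",d["region"]) if d is vision else None
s=r.sense();print(s["ee_rot"],s["tcp_pos"],s["time_s"],s["gripper_width"])
print(vision.camera_model("wrist")["mount"])
E
```

```text
top chest 0.86 [206. 169.] 16369 [0.653 0.339 0.088] [0.5   0.191 0.015] [0.811 0.492 0.107]
top drawer 0.78 [218. 207.] 5539 [0.566 0.317 0.018] [0.484 0.177 0.014] [0.647 0.447 0.079]
top ratchet 0.9 [435. 263.] 760 [ 0.443 -0.204  0.02 ] [ 0.415 -0.338  0.008] [ 0.468 -0.127  0.027]
top ratchet 0.54 [217. 207.] 5355 [0.567 0.317 0.018] [0.484 0.179 0.014] [0.645 0.447 0.079]
top grease_tin 0.81 [391. 170.] 670 [ 0.649 -0.093  0.043] [ 0.62  -0.124  0.009] [ 0.681 -0.064  0.047]
side chest 0.82 [308. 174.] 7394 [0.649 0.3   0.065] [0.482 0.166 0.017] [0.82  0.475 0.105]
side drawer 0.79 [283. 187.] 3439 [0.561 0.312 0.033] [0.478 0.157 0.017] [0.695 0.469 0.08 ]
side ratchet 0.85 [354. 350.] 1458 [ 0.436 -0.258  0.021] [ 0.408 -0.345  0.004] [ 0.464 -0.133  0.028]
side grease_tin 0.87 [393. 256.] 900 [ 0.639 -0.109  0.042] [ 0.619 -0.128  0.004] [ 0.677 -0.07   0.047]
[[ 9.29455133e-01 -3.68935157e-01 -7.47904370e-05]
 [-3.68935164e-01 -9.29455125e-01 -1.24533336e-04]
 [-2.35696291e-05  1.43340971e-04 -9.99999989e-01]] [0.23051622 0.58090069 0.40467736] 0.5 1.0018638101377977
[[ 1.55447779e-04 -9.53507098e-01 -3.01370521e-01  8.38414220e-02]
 [ 9.99999822e-01 -2.55419666e-05  5.96615081e-04 -3.69080916e-04]
 [-5.76574310e-04 -3.01370560e-01  9.53506924e-01  1.97314718e-02]
 [ 0.00000000e+00  0.00000000e+00  0.00000000e+00  1.00000000e+00]]
```

View pics/top0.png

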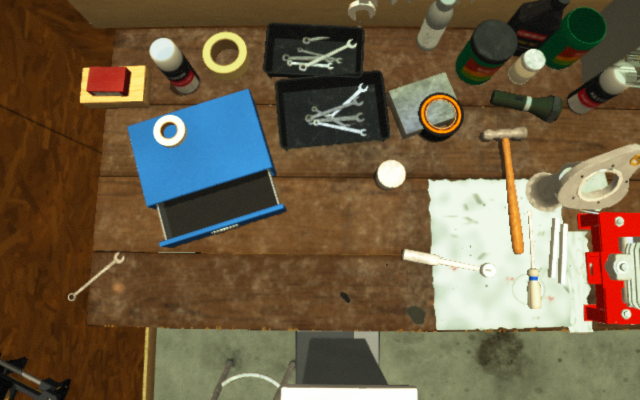

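View pics/side0.png

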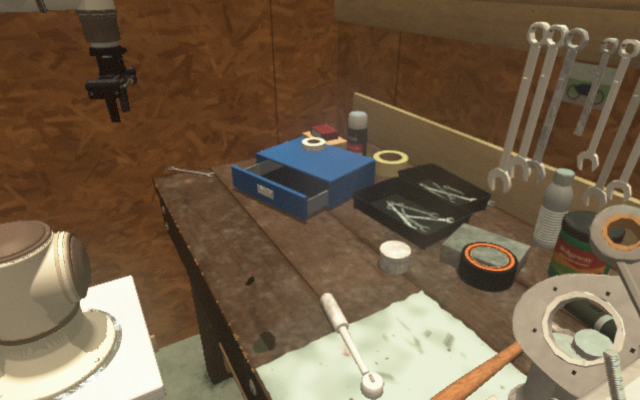

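The top picture shows the drawer's front edge from (160,240) to (284,210), the ratchet from its grip at (405,256) to its head at (488,270), and the tin at (391,175), clear of both. Next I fit the exact poses.

Run:
```python
from h import *
a,b,c=shot("top")
D=vision.cut_out("top","drawer")[0]["region"]; C=vision.cut_out("top","chest")[0]["region"]; R=vision.cut_out("top","ratchet")[0]["region"]
# chest top
m=(C|D)&(abs(c[...,2]-0.090)<.005); p=c[m]; 
m2=cv2.morphologyEx(m.astype(np.uint8),cv2.MORPH_OPEN,np.ones((5,5)))>0
q=c[m2][:,:2].astype(np.float32); rc=cv2.minAreaRect(q); print("chest top",rc,np.median(c[m2][:,2]))
# panel top edge
m=(D|C)&(abs(c[...,2]-0.079)<.005)
q=c[m]; q=q[q[:,0]<0.6]
l=cv2.fitLine(q[:,:2].astype(np.float32),cv2.DIST_HUBER,0,.01,.01).ravel(); d=l[:2]; d=d*np.sign(d[1]); n=np.array([d[1],-d[0]])
e=(q[:,:2]-l[2:])@n; k=abs(e)<.012; t=(q[k,:2]-l[2:])@d
print("panel dir yaw",np.degrees(np.arctan2(-d[0],d[1])),"n pct",np.percentile(e[k],[2,50,98]),"t",np.percentile(t,[.5,99.5]),"mid",l[2:]+d*np.mean(np.percentile(t,[.5,99.5])), len(q))
# ratchet
p=c[R&(b>0)]; p=p[p[:,2]>.006]; x=p[:,:2]; 
l=cv2.fitLine(x.astype(np.float32),cv2.DIST_HUBER,0,.01,.01).ravel(); d=l[:2]*np.sign(l[1]); t=(x-l[2:])@d
print("ratchet dir(grip)",d,np.degrees(np.arctan2(d[1],d[0])),t.min(),t.max(),"ends",l[2:]+d*t.min(),l[2:]+d*t.max())
o=l[2:]+d*(t.min()+t.max())/2; n=np.array([-d[1],d[0]])
for s in np.arange(-.11,.115,.02):
    k=abs((x-o)@d-s)<.01; e=(x[k]-o)@n; print(round(s,3),k.sum(),np.percentile(e,[2,50,98]).round(4),p[k,2].max().round(3))
print("o",o)
```

```text
chest top ((0.7029730081558228, 0.3547074794769287), (0.20076869428157806, 0.30085599422454834), 17.95243263244629) 0.08869109957438248
panel dir yaw 18.321249 n pct [-0.00534797  0.00027603  0.00619225] t [-0.14798501  0.14257813] mid [0.5224522  0.29526222] 679
ratchet dir(grip) [0.18315133 0.98308474] 79.446625 -0.12272588980816503 0.10098258279993773 ends [ 0.42095415 -0.34443824] [ 0.46192665 -0.12451386]
-0.11 38 [-0.012  -0.0011  0.0103] 0.024
-0.09 116 [-0.0138  0.0002  0.0138] 0.025
-0.07 35 [-0.0055  0.0003  0.006 ] 0.02
-0.05 42 [-0.0056  0.0003  0.0059] 0.019
-0.03 47 [-0.0061  0.0007  0.0066] 0.018
-0.01 50 [-0.0066 -0.0001  0.0065] 0.019
0.01 49 [-0.0063  0.0004  0.0068] 0.019
0.03 75 [-0.0129  0.0002  0.0126] 0.029
0.05 96 [-0.0129  0.0001  0.0126] 0.029
0.07 97 [-0.0131 -0.0005  0.0126] 0.03
0.09 92 [-0.012   0.0008  0.0124] 0.029
0.11 62 [-0.0125 -0.0009  0.0108] 0.028
o [ 0.4414404  -0.23447605]
```

```bash
cat >> h.py <<'E'
C0=np.array([.703,.355]); YAW=18.1
def ch(x,y):
    a=np.radians(YAW); return C0+np.array([x*np.cos(a)-y*np.sin(a),x*np.sin(a)+y*np.cos(a)])
def go(xy,ztip,yaw):
    "print tool-frame shift (mm) and turn (deg) from the measured pose to fingertips at xy,ztip, tool x at yaw, pointing down"
    from scipy.spatial.transform import Rotation as Ro
    s=r.sense(); R=np.array(s["ee_rot"]); p=np.array(s["tcp_pos"]); a=np.radians(yaw)
    W=np.array([[np.cos(a),np.sin(a),0],[np.sin(a),-np.cos(a),0],[0,0,-1]])
    print("shift",(R.T@(np.array([*xy,ztip+r.nose_length])-p)*1e3).round(1),"turn",Ro.from_matrix(R.T@W).as_rotvec(degrees=True).round(2),"F",np.round(s["wrist_force"],1),"t",s["time_s"],"J",np.round(s["joints"],1),"w",round(s["gripper_width"],2))
E
python3 -c "
from h import *
go(ch(-.145,0),.14,YAW)"
```

```text
shift [411.  128.4  82.5] turn [ -0.     0.   -39.75] F [ 0.2 -0.6  0.2] t 0.7 J [ 83.2  22.    0.5  -0.  -68.4 -14.8] w 1.0
```

```bash
python3 -m creep '[[-1,51,16,0,0,0,-5],[-1,88,28,0,0,0,-10],[-1,125,40,10,0,0,-15],[-1,160,51,15,0,0,-20],[-1,195,62,20,0,0,-25],[-1,230,72,25,0,0,-30],[-1,265,83,30,0,0,-35],[-1,300,94,30,0,0,-39.75]]'
python3 -c "
from h import *
go(ch(-.145,0),.14,YAW)"
```

```text
time_s: 1.37
tcp_pos: [0.4757, 0.3813, 0.3738]
ee_rot: [[0.949, 0.315, -0.001], [0.315, -0.949, -0.001], [-0.002, 0.001, -1.0]]
wrist_force: [-0.0, 0.3, -0.8]
gripper_width: 0.478
gripper_force: 0.0
shift [62.5 95.9 51.5] turn [0.04 0.1  0.24] F [-0.   0.3 -0.8] t 1.3667 J [ 53.9  21.9  -4.4  -0.  -63.8  54.4] w 0.48
```

```bash
python3 -m creep '[[-1,16,25,13,0,0,0],[-1,32,50,26,0,0,0],[-1,48,75,39,0,0,0],[-1,62,96,51,0,0,0],[-1,62,96,51,0,0,0],[-1,62,96,51,0,0,0]]'
python3 - <<'E'
from h import *
go(ch(-.145,0),.05,YAW)
a,b,c=shot("wrist"); cv2.imwrite("pics/w1.png",a[...,::-1])
m=abs(c[...,2]-.079)<.004
q=c[m]; q=q[:, :2]-C0; an=np.radians(YAW); x=q@[np.cos(an),np.sin(an)]; print(np.histogram(x,bins=np.arange(-.24,-.08,.006)))
m=(abs(c[...,2]-.0887)<.003); q=c[m][:,:2]-C0; print("mouth",np.percentile(q@[np.cos(an),np.sin(an)],[.5,2,5]))
E
```

```text
time_s: 1.87
tcp_pos: [0.5643, 0.3097, 0.3225]
ee_rot: [[0.951, 0.308, -0.002], [0.308, -0.951, -0.002], [-0.002, 0.001, -1.0]]
wrist_force: [-0.3, 0.4, 0.7]
gripper_width: 0.044
gripper_force: 0.0
shift [ 1.1 -0.  90.3] turn [ 0.05  0.12 -0.15] F [-0.3  0.4  0.7] t 1.8667 J [ 43.1  27.5  -3.1  -0.  -59.5  64.8] w 0.04
(array([  0,   0,   0,   0,   0,   0,   0, 225, 935, 961,   0,   0,   0,
         0,   0,   0,   0,   0,   0,   0,   0,   0,   0,   0,   0,   0]), array([-0.24 , -0.234, -0.228, -0.222, -0.216, -0.21 , -0.204, -0.198,
       -0.192, -0.186, -0.18 , -0.174, -0.168, -0.162, -0.156, -0.15 ,
       -0.144, -0.138, -0.132, -0.126, -0.12 , -0.114, -0.108, -0.102,
       -0.096, -0.09 , -0.084]))
mouth [-0.09808084 -0.09632024 -0.09321662]
```

View pics/w1.png

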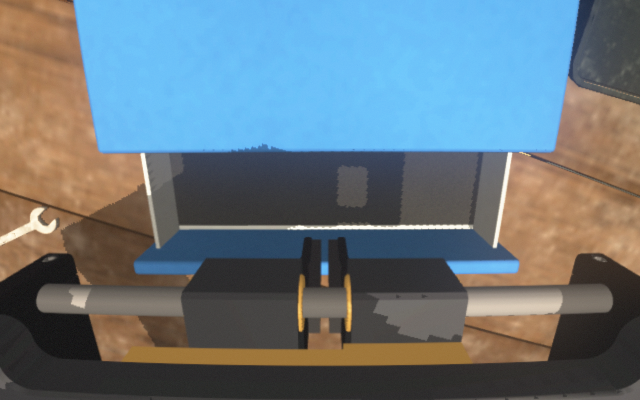

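The wrist view shows the gap between the chest's mouth (row 150) and the panel (rows 228–270), with the closed fingers (325,260) in line with it. I go down into the gap.

```bash
python3 -m creep '[[-1,1,0,15,0,0,0],[-1,1,0,30,0,0,0],[-1,1,0,45,0,0,0],[-1,1,0,60,0,0,0],[-1,1,0,72,0,0,0],[-1,1,0,82,0,0,0],[-1,1,0,88,0,0,0],[-1,1,0,88,0,0,0]]'
python3 -m creep '[[-1,-6,0,0,0,0,0],[-1,-12,0,0,0,0,0],[-1,-16,0,0,0,0,0],[-1,-20,0,0,0,0,0],[-1,-24,0,0,0,0,0],[-1,-28,0,0,0,0,0],[-1,-32,0,0,0,0,0],[-1,-36,0,0,0,0,0]]'
python3 -c "
from h import *
go(ch(-.145,0),.05,YAW)"
```

```text
time_s: 2.58
tcp_pos: [0.5639, 0.3115, 0.2346]
ee_rot: [[0.95, 0.311, -0.002], [0.311, -0.95, -0.001], [-0.002, 0.001, -1.0]]
wrist_force: [-0.9, 0.8, 0.3]
gripper_width: 0.004
gripper_force: 0.0
time_s: 3.25
tcp_pos: [0.5305, 0.3002, 0.2364]
ee_rot: [[0.95, 0.311, 0.002], [0.311, -0.95, 0.001], [0.003, -0.001, -1.0]]
wrist_force: [3.8, 0.4, -0.6]
gripper_width: 0.01
gripper_force: 1.4
shift [36.   1.5  4.2] turn [-0.03 -0.15  0.02] F [ 3.8  0.4 -0.6] t 3.25 J [ 44.7  29.9 -13.5   0.1 -46.4  63.4] w 0.01
```

```bash
python3 -m creep '[[-1,-7,0,0,0,0,0],[-1,-14,0,0,0,0,0],[-1,-21,0,0,0,0,0],[-1,-28,0,0,0,0,0],[-1,-34,0,0,0,0,0],[-1,-40,0,0,0,0,0],[-1,-45,0,0,0,0,0],[-1,-48,0,0,0,0,0]]'
cat >> h.py <<'E'
def panel(cam="wrist"):
    a,b,c=shot(cam); m=abs(c[...,2]-.079)<.004; q=c[m][:,:2]-C0; an=np.radians(YAW); u=np.array([np.cos(an),np.sin(an)]); x=q@u; y=q@[-u[1],u[0]]
    k=(x<-.105)&(abs(y)<.14)&(x>-.29); h=np.histogram(x[k],bins=np.arange(-.29,-.1,.004)); i=h[0].argmax(); k&=abs(x-h[1][i]-.002)<.014
    print("panel x",np.percentile(x[k],[2,50,98]).round(4),"out(inner)",-.101-np.percentile(x[k],98),"y",np.percentile(y[k],[1,99]).round(3)); return a,b,c
E
python3 -c "
from h import *
go(ch(-.145,0),.05,YAW)
panel();panel('top')"
```

```text
time_s: 3.92
tcp_pos: [0.4838, 0.285, 0.2358]
ee_rot: [[0.95, 0.311, -0.0], [0.311, -0.95, 0.0], [-0.0, -0.0, -1.0]]
wrist_force: [2.3, 1.3, 1.1]
gripper_width: 0.006
gripper_force: 1.3
shift [85.1  1.6  3.6] turn [-0.01  0.02  0.01] F [2.3 1.3 1.1] t 3.9167 J [ 47.   26.2 -20.6  -0.  -43.2  61.1] w 0.01
panel x [-0.2522 -0.2508 -0.2496] out(inner) 0.1485721241988967 y [-0.116  0.118]
panel x [-0.2533 -0.2482 -0.2425] out(inner) 0.14147730798409072 y [-0.139 -0.029]
```

```bash
python3 -m creep '[[-1,-2,0,0,0,0,0],[-1,-4,0,0,0,0,0],[-1,-6,0,0,0,0,0],[-1,-8,0,0,0,0,0],[-1,-9,0,0,0,0,0],[-1,-9,0,0,0,0,0]]'
python3 -c "
from h import *
go(ch(-.145,0),.05,YAW)
panel('top')"
```

```text
time_s: 4.52
tcp_pos: [0.4756, 0.2821, 0.2354]
ee_rot: [[0.951, 0.31, -0.001], [0.31, -0.951, -0.001], [-0.001, 0.0, -1.0]]
wrist_force: [0.9, 1.1, -1.5]
gripper_width: 0.004
gripper_force: 0.8
shift [93.8  1.3  3.1] turn [ 0.02  0.07 -0.01] F [ 0.9  1.1 -1.5] t 4.5167 J [ 47.5  25.6 -21.8  -0.  -42.7  60.6] w 0.0
panel x [-0.2618 -0.2563 -0.2505] out(inner) 0.14946807047447994 y [-0.139 -0.035]
```

```bash
python3 -m creep '[[-1,8,0,0,0,0,0],[-1,12,0,-20,0,0,0],[-1,12,0,-50,0,0,0],[-1,12,0,-85,0,0,0],[-1,12,0,-115,0,0,0],[-1,12,0,-120,0,0,0]]'
python3 -c "
from h import *
go([.4414,-.2345],.12,79.4)
panel('top')"
```

```text
time_s: 5.07
tcp_pos: [0.4886, 0.2867, 0.3618]
ee_rot: [[0.95, 0.312, 0.008], [0.312, -0.95, 0.006], [0.009, -0.003, -1.0]]
wrist_force: [0.2, 0.3, -0.0]
gripper_width: 0.007
gripper_force: 0.0
shift [-207.8  480.7   56.2] turn [  0.12  -0.57 -61.24] F [ 0.2  0.3 -0. ] t 5.0667 J [ 46.8  18.3 -11.8   0.1 -59.4  61.3] w 0.01
panel x [-0.2628 -0.257  -0.2511] out(inner) 0.15008161955490215 y [-0.136  0.137]
```

```bash
python3 -m creep '[[0.15,-16,37,0,0,0,-7],[0.15,-31,73,0,0,0,-14],[0.15,-47,109,0,0,0,-21],[0.15,-62,144,0,0,0,-28],[0.15,-78,180,0,0,0,-35],[0.15,-93,216,0,0,0,-42],[0.15,-109,252,0,0,0,-49],[0.15,-124,288,0,0,0,-56]]'
python3 -c "
from h import *
go([.4414,-.2345],.12,79.4)"
```

```text
time_s: 5.78
tcp_pos: [0.459, -0.0191, 0.3546]
ee_rot: [[0.305, 0.952, -0.003], [0.952, -0.305, -0.0], [-0.001, -0.003, -1.0]]
wrist_force: [0.4, 0.1, 0.0]
gripper_width: 0.517
gripper_force: 0.0
shift [-210.4   49.2   52.5] turn [-0.18  0.07 -7.18] F [0.4 0.1 0. ] t 5.7833 J [ 18.    8.6 -26.1  -0.  -55.5 144.3] w 0.52
```

The last joint would run out of range this way round, so I turn to the equivalent half-turn grasp (yaw −100.6).

```bash
python3 -m creep '[[0.15,0,0,0,0,0,7],[0.15,0,0,0,0,0,14],[0.15,0,0,0,0,0,21],[0.15,0,0,0,0,0,28],[0.15,0,0,0,0,0,35],[0.15,0,0,0,0,0,42],[0.15,0,0,0,0,0,49],[0.15,0,0,0,0,0,56]]'
python3 -m creep '[[0.15,0,0,0,0,0,7],[0.15,0,0,0,0,0,14],[0.15,0,0,0,0,0,21],[0.15,0,0,0,0,0,28],[0.15,0,0,0,0,0,35],[0.15,0,0,0,0,0,42],[0.15,0,0,0,0,0,49],[0.15,0,0,0,0,0,56]]'
python3 -m creep '[[0.15,0,0,0,0,0,7],[0.15,0,0,0,0,0,14],[0.15,0,0,0,0,0,21],[0.15,0,0,0,0,0,28],[0.15,0,0,0,0,0,35],[0.15,0,0,0,0,0,42],[0.15,0,0,0,0,0,49],[0.15,0,0,0,0,0,56]]' | head -2
python3 -c "
from h import *
go([.4414,-.2345],.12,-100.6)"
```

```text
time_s: 6.45
tcp_pos: [0.4596, -0.0174, 0.3543]
ee_rot: [[0.963, 0.268, -0.004], [0.268, -0.963, -0.001], [-0.004, -0.001, -1.0]]
wrist_force: [-0.9, -0.3, 0.2]
gripper_width: 0.576
gripper_force: 0.0
time_s: 7.12
tcp_pos: [0.4596, -0.0174, 0.3543]
ee_rot: [[0.761, -0.649, -0.004], [-0.649, -0.761, -0.001], [-0.003, 0.003, -1.0]]
wrist_force: [-0.7, 0.2, -0.9]
gripper_width: 0.572
gripper_force: 0.0
time_s: 7.78
tcp_pos: [0.4596, -0.0174, 0.3543]
shift [217.7  -6.5  52.3] turn [ 0.22 -0.06  4.14] F [-0.8  0.5 -0.1] t 7.7833 J [ 18.2   8.7 -26.1  -0.1 -55.5 -24.6] w 0.57
```

```bash
python3 -m creep '[[0.15,35,0,8,0,0,2],[0.15,72,-2,16,0,0,4.1],[0.15,109,-3,25,0,0,4.1],[0.15,146,-4,34,0,0,4.1],[0.15,183,-5,43,0,0,4.1],[0.15,218,-6,52,0,0,4.1],[0.15,218,-6,52,0,0,4.1],[0.15,218,-6,52,0,0,4.1]]' | head -1
python3 - <<'E'
from h import *
a,b,c=shot("wrist"); cv2.imwrite("pics/w2.png",a[...,::-1])
L=vision.cut_out("wrist","ratchet"); print([round(l["conf"],2) for l in L])
p=c[L[0]["region"]&(b>0)]; p=p[(p[:,2]>.006)&(p[:,2]<.04)]; x=p[:,:2].astype(np.float32)
l=cv2.fitLine(x,cv2.DIST_HUBER,0,.01,.01).ravel(); d=l[:2]*np.sign(l[1]); t=(x-l[2:])@d
print("yaw",np.degrees(np.arctan2(d[1],d[0])),"ends",l[2:]+d*t.min(),l[2:]+d*t.max())
n=np.array([-d[1],d[0]]); o=np.array([.4414,-.2345]); print("lateral off of o line",(l[2:]-o)@n, "head end dist",(l[2:]+d*t.min()-o)@d)
go([.4414,-.2345],.003,-100.6)
E
```

```text
time_s: 8.45
[0.67]
yaw 79.6222 ends [ 0.42271218 -0.34772065] [ 0.4583832  -0.15293929]
lateral off of o line -0.0020132088024579073 head end dist -0.11473490565356495
shift [  0.3   0.9 117.8] turn [0.12 0.02 0.39] F [0.2 1.2 0.6] t 8.55 J [ -9.3  16.1 -24.8  -0.  -49.2  -0.9] w 0.57
```

View pics/w2.png

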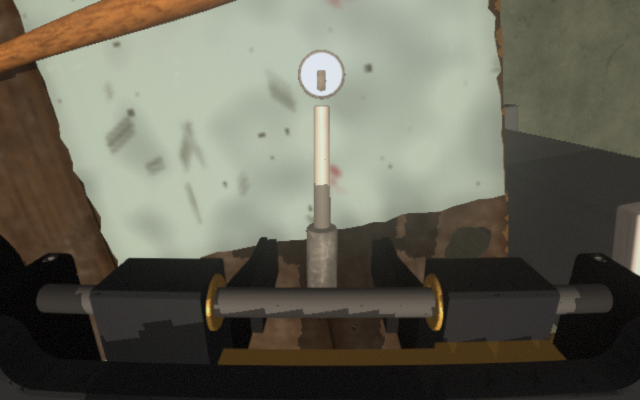

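The ratchet's shaft (column 322, rows 105–228) is midway between the fingers (268 and 375), so I go down.

```bash
python3 -m creep '[[0.15,0,0,25,0,0,0.4],[0.15,0,0,50,0,0,0.4],[0.15,0,0,75,0,0,0.4],[0.15,0,0,95,0,0,0.4],[0.15,0,0,105,0,0,0.4],[0.15,0,0,111,0,0,0.4],[0.15,0,0,115,0,0,0.4],[0.15,0,0,115,0,0,0.4]]' 
python3 -c "
from h import *
go([.4414,-.2345],.003,-100.6)"
```

```text
time_s: 9.22
tcp_pos: [0.4432, -0.2339, 0.1886]
ee_rot: [[-0.182, -0.983, -0.0], [-0.983, 0.182, 0.0], [-0.0, 0.0, -1.0]]
wrist_force: [-0.0, 0.9, 0.3]
gripper_width: 0.572
gripper_force: 0.0
shift [1.  1.6 3.4] turn [0.03 0.   0.1 ] F [-0.   0.9  0.3] t 9.2167 J [ -9.2  26.  -31.4  -0.  -32.6  -1.3] w 0.57
```

```bash
python3 -m creep '[[0.15,0,0,3,0,0,0],[0.15,0,0,3,0,0,0],[-1,0,0,3,0,0,0],[-1,0,0,3,0,0,0],[-1,0,0,3,0,0,0],[-1,0,0,3,0,0,0],[-1,0,0,3,0,0,0],[-1,0,0,3,0,0,0]]' 
python3 -m creep '[[-1,0,0,0,0,0,0],[-1,0,0,0,0,0,0],[-1,0,0,0,0,0,0],[-1,0,0,0,0,0,0]]'
python3 -m creep '[[-1,0,0,-5,0,0,0],[-1,0,0,-15,0,0,0],[-1,0,0,-35,0,0,0],[-1,0,0,-60,0,0,0],[-1,0,0,-90,0,0,0],[-1,0,0,-120,0,0,0],[-1,0,0,-150,0,0,0],[-1,0,0,-160,0,0,0]]'
python3 -c "
from h import *
s=r.sense();print(s['moment'],s['wrist_force'])
go(ch(-.207,0),.15,YAW-90)"
```

```text
time_s: 9.88
tcp_pos: [0.4429, -0.2347, 0.1858]
ee_rot: [[-0.184, -0.983, 0.0], [-0.983, 0.184, -0.0], [0.0, -0.0, -1.0]]
wrist_force: [-0.2, 0.3, 0.4]
gripper_width: 0.206
gripper_force: 0.0
time_s: 10.22
tcp_pos: [0.443, -0.2347, 0.1858]
ee_rot: [[-0.184, -0.983, 0.0], [-0.983, 0.184, -0.0], [0.0, -0.0, -1.0]]
wrist_force: [-0.4, 0.1, 1.7]
gripper_width: 0.161
gripper_force: 30.0
time_s: 10.88
tcp_pos: [0.4434, -0.2348, 0.35]
ee_rot: [[-0.183, -0.983, 0.007], [-0.983, 0.183, -0.002], [0.001, -0.007, -1.0]]
wrist_force: [1.6, 0.0, -3.1]
gripper_width: 0.164
gripper_force: 30.0
[-0.00414783 -0.24634021  0.02245345] [ 1.63521953  0.01342704 -3.09789678]
shift [-528.2   34.5   17.1] turn [ -0.4   -0.15 -28.65] F [ 1.6  0.  -3.1] t 10.8833 J [ -9.3  12.9 -21.4   0.1 -55.4  -1.3] w 0.16
```

```bash
python3 -m creep '[[-1,-15,1,0,0,0,-1],[-1,-40,3,0,0,0,-3],[-1,-70,5,0,0,0,-5],[-1,-102,7,0,0,0,-7],[-1,-134,9,0,0,0,-9],[-1,-166,11,0,0,0,-11],[-1,-198,13,0,0,0,-13],[-1,-230,15,0,0,0,-15]]' | head -2
python3 -m creep '[[-1,-30,-6,0,0,0,-2],[-1,-60,-12,0,0,0,-4],[-1,-90,-18,0,0,0,-6],[-1,-120,-24,0,0,0,-8],[-1,-150,-30,0,0,0,-10],[-1,-180,-36,0,0,0,-12],[-1,-205,-41,0,0,0,-13],[-1,-222,-45,0,0,0,-13.6]]' | head -2
python3 -c "
from h import *
go(ch(-.207,0),.15,YAW-90)"
```

```text
time_s: 11.55
tcp_pos: [0.4695, -0.0044, 0.3444]
time_s: 12.22
tcp_pos: [0.4978, 0.221, 0.3441]
shift [-63.6 -29.7  11.8] turn [ 0.15 -0.01  0.03] F [ 1.  -0.2 -3.3] t 12.2167 J [ 41.   17.3 -15.9  -0.1 -56.9 -22.8] w 0.16
```

```bash
python3 -m creep '[[-1,-20,-9,4,0,0,0],[-1,-40,-19,8,0,0,0],[-1,-56,-26,11,0,0,0],[-1,-64,-30,12,0,0,0],[-1,-64,-30,12,0,0,0],[-1,-64,-30,12,0,0,0]]' | head -2
python3 - <<'E'
from h import *
go(ch(-.207,0),.0225,YAW-90)
a,b,c=shot("wrist"); cv2.imwrite("pics/w3.png",a[...,::-1])
a,b,c=shot("side"); cv2.imwrite("pics/s3.png",cv2.resize(a[60:300,180:500,::-1],(800,600)))
for n in("wrist","side"):
    if n=="wrist": a,b,c=shot(n)
    L=vision.cut_out(n,"ratchet")
    for l in L[:1]:
        p=c[l["region"]&(b>0)] if n=="side" else c[l["region"]]
        p=p[(p[:,2]>.1)&(p[:,2]<.25)]; u=np.array([-.311,.951]); y=(p[:,:2]-C0)@u
        print(n,l["conf"],len(p)); 
        for q in np.arange(-.12,.12,.02):
            k=abs(y-q)<.01
            if k.sum()>5: print(round(q,2),np.percentile(p[k,2],[2,95]).round(4))
E
```

```text
time_s: 12.72
tcp_pos: [0.5067, 0.2888, 0.3332]
shift [ -2.1  -0.4 128.5] turn [ 0.11 -0.05 -0.09] F [-0.1 -1.  -3.6] t 12.7167 J [ 45.6  21.5 -11.4  -0.  -57.3 -27.6] w 0.17
wrist 0.87 12087
-0.12 [0.1669 0.1718]
-0.1 [0.1677 0.1735]
-0.08 [0.1613 0.1714]
-0.06 [0.1598 0.1663]
-0.04 [0.16   0.1663]
-0.02 [0.1602 0.1665]
0.0 [0.1603 0.1668]
0.02 [0.1711 0.1754]
0.04 [0.1656 0.1751]
side 0.74 0
```

View pics/w3.png

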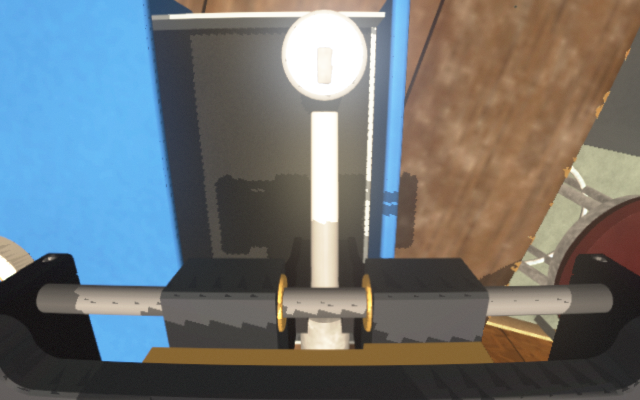

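View pics/s3.png

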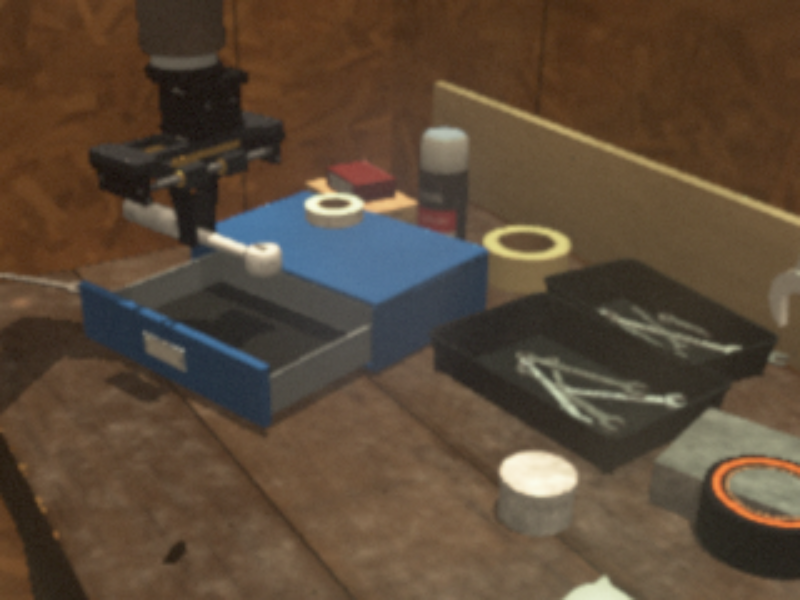

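The wrist picture shows the ratchet level, head at (325,55), lying between the mouth (column 165) and the panel (385). The side picture shows it clear above the tray. I lower it.

```bash
python3 -m creep '[[-1,-2,0,18,0,0,0],[-1,-2,0,38,0,0,0],[-1,-2,0,58,0,0,0],[-1,-2,0,78,0,0,0],[-1,-2,0,96,0,0,0],[-1,-2,0,109,0,0,0],[-1,-2,0,117,0,0,0],[-1,-2,0,119,0,0,0]]' 
python3 -m creep '[[-1,0,0,0,0,0,0],[-1,0,0,0,0,0,0]]' |tail -3
python3 -c "
from h import *
go(ch(-.207,0),.0215,YAW-90)"
```

```text
time_s: 13.63
tcp_pos: [0.5061, 0.2903, 0.2135]
ee_rot: [[0.309, -0.951, -0.002], [-0.951, -0.309, -0.002], [0.001, 0.002, -1.0]]
wrist_force: [-1.2, -1.0, -3.6]
gripper_width: 0.162
gripper_force: 30.0
wrist_force: [-0.2, 0.8, -3.6]
gripper_width: 0.161
gripper_force: 30.0
shift [ 0.3  0.6 12. ] turn [-0.1   0.03 -0.08] F [-0.2  0.8 -3.6] t 13.8 J [ 45.8  29.5 -18.2   0.  -42.1 -27.8] w 0.16
```

```bash
python3 -m creep '[[-1,0,0,2,0,0,0],[-1,0,0,4,0,0,0],[-1,0,0,6,0,0,0],[-1,0,0,7.5,0,0,0],[-1,0,0,8.5,0,0,0],[-1,0,0,9.5,0,0,0],[-1,0,0,9.5,0,0,0]]' | sed -n '2p;4p'
python3 -m creep '[[-1,0,0,0.5,0,0,0],[-1,0,0,1,0,0,0],[-1,0,0,1,0,0,0]]' | sed -n '2p;4p'
python3 -m creep '[[-1,0,0,0.5,0,0,0],[-1,0,0,1,0,0,0],[-1,0,0,1,0,0,0]]' | sed -n '2p;4p'
```

```text
tcp_pos: [0.5062, 0.291, 0.205]
wrist_force: [-0.5, 0.1, -3.3]
tcp_pos: [0.5063, 0.291, 0.2042]
wrist_force: [-0.7, -0.5, -3.7]
tcp_pos: [0.5064, 0.2911, 0.2039]
wrist_force: [-0.9, -0.2, 1.9]
```

```bash
python3 -m creep '[[-0.8,0,0,0,0,0,0],[-0.65,0,0,0,0,0,0],[-0.5,0,0,0,0,0,0],[-0.35,0,0,0,0,0,0],[-0.3,0,0,0,0,0,0],[-0.3,0,0,0,0,0,0],[-0.3,0,0,0,0,0,0]]'
python3 -m creep '[[-0.3,0,0,-2,0,0,0],[-0.3,0,0,-8,0,0,0],[-0.3,0,0,-18,0,0,0],[-0.3,0,0,-35,0,0,0],[-0.3,0,0,-60,0,0,0],[-0.3,0,0,-90,0,0,0],[-0.3,0,0,-120,0,0,0],[-0.3,0,0,-125,0,0,0]]' | sed -n '2p;4p'
python3 - <<'E'
from h import *
a,b,c=panel("wrist"); cv2.imwrite("pics/w4.png",a[...,::-1])
l=vision.cut_out("wrist","ratchet")[0]; p=c[l["region"]]; u=np.array([-.311,.951]); y=(p[:,:2]-C0)@u; x=(p[:,:2]-C0)@[.951,.311]
print(l["conf"])
for q in np.arange(-.12,.12,.02):
    k=(abs(y-q)<.01)&(p[:,2]<.06)
    if k.sum()>5: print(round(q,2),np.percentile(p[k,2],95).round(4),np.median(x[k]).round(4))
panel("top")
go(ch(-.3,0),.14,YAW)
E
```

```text
time_s: 15.47
tcp_pos: [0.5064, 0.2911, 0.2032]
ee_rot: [[0.309, -0.951, 0.0], [-0.951, -0.309, 0.0], [-0.0, -0.0, -1.0]]
wrist_force: [0.0, -0.2, 0.7]
gripper_width: 0.342
gripper_force: 0.0
tcp_pos: [0.5074, 0.2918, 0.3355]
wrist_force: [0.4, 0.6, 0.5]
panel x [-0.261  -0.2548 -0.2496] out(inner) 0.14862862436150354 y [-0.138  0.048]
0.61
-0.12 0.0413 -0.2061
-0.1 0.043 -0.2065
-0.08 0.0428 -0.2062
-0.06 0.0362 -0.2063
-0.04 0.0362 -0.2064
-0.02 0.0365 -0.2065
0.0 0.0367 -0.2066
0.02 0.0448 -0.2067
0.04 0.0456 -0.2067
0.06 0.0456 -0.2069
0.08 0.0457 -0.207
0.1 0.0438 -0.1996
panel x [-0.2624 -0.2564 -0.2511] out(inner) 0.15006804227874324 y [-0.137  0.138]
shift [ 0.4 92.9  7. ] turn [-1.30e-01 -1.00e-02 -9.01e+01] F [-0.7  0.5 -1.3] t 16.2833 J [ 45.8  21.7 -11.7  -0.  -56.5 -27.8] w 0.35
```

View pics/w4.png

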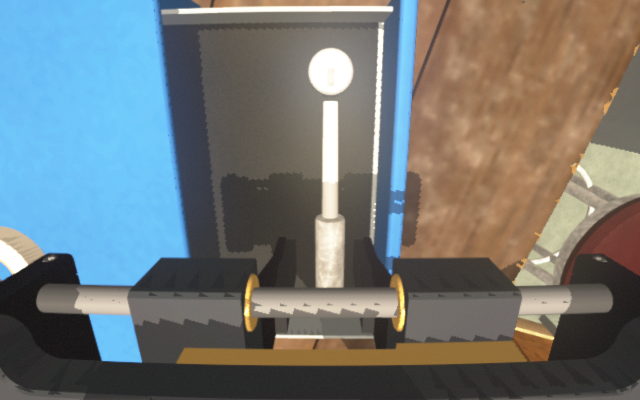

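The wrist view shows the ratchet lying flat on the tray floor, from its head at (330,70) to the grip at (330,250), clear of the walls. Next I move in front of the panel.

```bash
python3 -m creep '[[-1,0,20,0,0,0,-7],[-1,0,40,0,0,0,-14],[-1,0,60,0,0,0,-21],[-1,0,80,0,0,0,-28],[-1,0,93,0,0,0,-35],[-1,0,93,0,0,0,-42],[-1,0,93,0,0,0,-49],[-1,0,93,0,0,0,-56]]' | sed -n '2p'
python3 -m creep '[[-1,0,0,0,0,0,-7],[-1,0,0,0,0,0,-14],[-1,0,0,0,0,0,-21],[-1,0,0,0,0,0,-28],[-1,0,0,0,0,0,-34],[-1,0,0,0,0,0,-34],[-1,0,0,0,0,0,-34]]' | sed -n '2p'
python3 -c "
from h import *
go(ch(-.305,0),.04,YAW)"
```

```text
tcp_pos: [0.4172, 0.2618, 0.3269]
tcp_pos: [0.4176, 0.262, 0.3271]
shift [-4.600e+00  1.000e-01  1.049e+02] turn [ 0.07  0.14 -0.26] F [-0.1 -0.5 -0.2] t 17.5333 J [ 51.   13.6 -24.1  -0.  -52.4  56.8] w 0.0
```

```bash
python3 -m creep '[[-1,-5,0,20,0,0,0],[-1,-5,0,40,0,0,0],[-1,-5,0,60,0,0,0],[-1,-5,0,80,0,0,0],[-1,-5,0,96,0,0,0],[-1,-5,0,104,0,0,0],[-1,-5,0,104,0,0,0]]' | sed -n '2p;4p'
python3 -m creep '[[-1,5,0,0,0,0,0],[-1,10,0,0,0,0,0],[-1,15,0,0,0,0,0],[-1,19,0,0,0,0,0],[-1,23,0,0,0,0,0],[-1,27,0,0,0,0,0],[-1,31,0,0,0,0,0],[-1,35,0,0,0,0,0]]' | sed -n '2p;4p'
python3 -c "
from h import *
go(ch(-.127,0),.04,YAW)"
```

```text
tcp_pos: [0.4126, 0.2601, 0.2222]
wrist_force: [-0.4, -0.3, 0.4]
tcp_pos: [0.4463, 0.2713, 0.2242]
wrist_force: [-3.3, -0.5, 1.2]
shift [ 1.43e+02 -1.00e-01  1.70e+00] turn [ 0.03  0.1  -0.11] F [-3.3 -0.5  1.2] t 18.7833 J [ 49.1  24.2 -26.7  -0.  -39.2  58.9] w 0.01
```

```bash
python3 -m creep '[[-1,5,0,0,0,0,0],[-1,10,0,0,0,0,0],[-1,15,0,0,0,0,0],[-1,20,0,0,0,0,0],[-1,25,0,0,0,0,0],[-1,30,0,0,0,0,0],[-1,35,0,0,0,0,0],[-1,40,0,0,0,0,0]]' | sed -n '2p;4p'
python3 -m creep '[[-1,5,0,0,0,0,0],[-1,10,0,0,0,0,0],[-1,15,0,0,0,0,0],[-1,20,0,0,0,0,0],[-1,25,0,0,0,0,0],[-1,30,0,0,0,0,0],[-1,35,0,0,0,0,0],[-1,40,0,0,0,0,0]]' | sed -n '2p;4p'
python3 -m creep '[[-1,5,0,0,0,0,0],[-1,10,0,0,0,0,0],[-1,15,0,0,0,0,0],[-1,20,0,0,0,0,0],[-1,25,0,0,0,0,0],[-1,30,0,0,0,0,0],[-1,33,0,0,0,0,0],[-1,35,0,0,0,0,0]]' | sed -n '2p;4p'
python3 -c "
from h import *
go(ch(-.127,0),.04,YAW);panel('top')"
```

```text
tcp_pos: [0.4849, 0.2839, 0.2241]
wrist_force: [-2.4, -1.6, 0.7]
tcp_pos: [0.5229, 0.2964, 0.2241]
wrist_force: [-1.9, -2.7, -0.8]
tcp_pos: [0.5563, 0.3074, 0.2243]
wrist_force: [-2.4, -2.1, -0.3]
shift [27.2  0.3  2.1] turn [-0.01 -0.03 -0.09] F [-2.4 -2.1 -0.3] t 20.7833 J [ 43.5  32.8 -10.1   0.  -47.1  64.5] w 0.0
panel x [-0.1434 -0.1376 -0.1317] out(inner) 0.030653949512330192 y [-0.139 -0.025]
```

```bash
python3 -m creep '[[-1,4,0,0,0,0,0],[-1,8,0,0,0,0,0],[-1,12,0,0,0,0,0],[-1,16,0,0,0,0,0],[-1,19,0,0,0,0,0],[-1,22,0,0,0,0,0],[-1,24,0,0,0,0,0],[-1,26,0,0,0,0,0]]' | sed -n '2p;4p'
python3 -m creep '[[-1,0.7,0,0,0,0,0],[-1,1.4,0,0,0,0,0],[-1,2,0,0,0,0,0],[-1,2.5,0,0,0,0,0],[-1,3,0,0,0,0,0],[-1,3,0,0,0,0,0]]' | sed -n '2p;4p'
python3 -m creep '[[-1,0.5,0,0,0,0,0],[-1,1,0,0,0,0,0],[-1,1,0,0,0,0,0]]' | sed -n '2p;4p'
python3 -c "
from h import *
go(ch(-.127,0),.04,YAW);panel('top')"
```

```text
tcp_pos: [0.5807, 0.3154, 0.2244]
wrist_force: [-2.8, 0.3, 0.5]
tcp_pos: [0.5834, 0.3162, 0.2243]
wrist_force: [-2.3, 0.2, 0.1]
tcp_pos: [0.5844, 0.3164, 0.2244]
wrist_force: [-2.3, 0.1, 0.6]
shift [-2.3  0.2  2.2] turn [-0.   -0.02 -0.08] F [-2.3  0.1  0.6] t 22.25 J [ 42.3  35.1  -5.5   0.  -49.4  65.7] w 0.01
panel x [-0.1138 -0.1092 -0.1051] out(inner) 0.004116689265617771 y [-0.139 -0.026]
```

```bash
python3 -m creep '[[-1,0.5,0,0,0,0,0],[-1,1,0,0,0,0,0],[-1,1,0,0,0,0,0]]' | sed -n '2p;4p'
python3 -m creep '[[-1,0.5,0,0,0,0,0],[-1,1,0,0,0,0,0],[-1,1,0,0,0,0,0]]' | sed -n '2p;4p'
python3 -m creep '[[-1,0.5,0,0,0,0,0],[-1,1,0,0,0,0,0],[-1,1,0,0,0,0,0]]' | sed -n '2p;4p'
```

```text
tcp_pos: [0.5854, 0.3167, 0.2243]
wrist_force: [-2.8, 0.8, 0.6]
tcp_pos: [0.5859, 0.3168, 0.2243]
wrist_force: [-4.7, -0.2, 2.4]
tcp_pos: [0.5862, 0.3169, 0.2242]
wrist_force: [-7.8, -0.1, 3.8]
```

Force rises while the tool stays put, so the drawer is at its end. One last small press, then I back off and check.

```bash
python3 -m creep '[[-1,0.5,0,0,0,0,0],[-1,1,0,0,0,0,0],[-1,1,0,0,0,0,0]]' | sed -n '2p;4p'
python3 -m creep '[[-1,-3,0,0,0,0,0],[-1,-10,0,0,0,0,0],[-1,-25,0,0,0,0,0],[-1,-50,0,0,0,0,0],[-1,-75,0,-20,0,0,0],[-1,-85,0,-55,0,0,0],[-1,-85,0,-90,0,0,0],[-1,-85,0,-110,0,0,0]]' | sed -n '2p;4p'
python3 - <<'E'
from h import *
a,b,c=panel("wrist"); d,_,_=shot("side"); cv2.imwrite("pics/end.png",np.vstack([a[:300,:,::-1],d[50:350,:,::-1]]) )
a,b,c=shot("top")
l=vision.cut_out("top","grease_tin")[0]; print(np.median(c[l["region"]&(b>0)],0)); print([x["conf"] for x in vision.find_in("top","ratchet")])
E
```

```text
tcp_pos: [0.5865, 0.3171, 0.2242]
wrist_force: [-10.2, -1.9, 5.5]
tcp_pos: [0.5075, 0.2915, 0.3389]
wrist_force: [0.2, 1.2, 0.3]
panel x [-0.1119 -0.1086 -0.1052] out(inner) 0.00418512770479168 y [-0.137  0.137]
[ 0.64854123 -0.09291493  0.04360318]
[]
```

View pics/end.png

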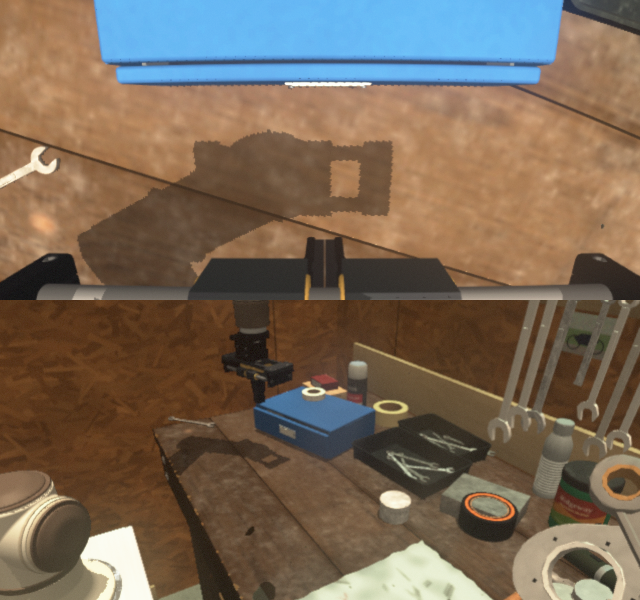

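The pictures show the drawer front flush with the chest mouth (wrist view, rows 62–83) and the tin where it was (side view, (393,505)). I hand the job in.

```bash
python3 -c "
from station import r
print(r.finish_job())"
```

```text
the job is handed in; nothing more can be done
None
```

I hooked the drawer out to about 0.15 m, laid the ratchet flat inside it same side up, slid the drawer gently shut until it met its end, left the tin where it stood, and handed the job in; the judge's verdict was not shown.

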